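Seat the carrier board in the frame jig and bolt it

ROBOT

A 6-joint arm with a two-finger parallel gripper is mounted at the origin on the work surface. World frame = base frame: x ahead of the robot, y to its left, z up, the work surface at z = 0. Lengths are in m, angles in degrees, forces in N, time in s.
With the tool pointing down it reaches from about 0.25 to 0.725 m from the base axis. Payload 9.7 kg.
Tool frame: the origin (TCP) lies between the finger pads; the fingertips stand 19 mm ahead of it and the grasp point (between the pads) is the TCP; x points along the fingers, y is the direction in which the jaws open and shut, and the axes are right-handed (so a half turn about x gives the same grasp; the last joint's range is limited). The gripper opens to 85 mm and grips with 20 to 120 N. Pads are 22 mm wide; open, the fingers measure 114 mm over their backs; the gripper's body (76 mm by 85 mm) begins 54 mm behind the grasp point. The pads swing forward as they close: fully open they stand 13 mm farther back than shut.
Start: joints at [-65.89, 4.979, 10.078, 95.1, 0, 90], TCP at [0.225, -0.502, 0.25] pointing down, gripper open.
Joint ranges: [-179.16, 179.16], [-48.56, 103.87], [-65.8, 70.77], [-126.05, 130.52], [-82.76, 87.17], [-180, 180]. Speed limits (degrees/s): [127.2, 127.2, 147.25, 180, 180, 180].

INTERFACE

Orientations are given as [roll, pitch, yaw] about the fixed x, y, z axes, in that order (R = Rz(yaw) Ry(pitch) Rx(roll)).
In Python, from workcell import bot gives the robot as it stands. The module is installed in compiled form; this text tells all that it offers.
- The arm moves only by the shell command python3 -m handwheel 'ROWS' [FORCE]. ROWS is JSON, a list of rows, each a list of 7 numbers: the turn, a rotation vector about the tool's x, y, z in degrees, then the shift along the tool's x, y, z in m, then the closure, from -1 (fully open) to 1 (shut), so that 0 is half open. In form: [[ax, ay, az, dx, dy, dz, fingers], ...]. A call has 1 to 20 rows; each row is the pose to reach, as a shift and turn from the pose commanded when the call began, along the tool's axes at that moment; what a row does not reach only later rows make up. A row lasts 1/8 s, in which the tool goes at most 62.5 mm and 10.7 degrees, less where a joint would pass 70% of its speed; a pose out of reach is approached as far as the arm can. A call with a gripper value outside its range is refused whole. The fingers move at their own pace and stop on an object; FORCE is the grip in N (left out, the last holds). Time passes only in rows, so rows that repeat a pose let the fingers close. It gives the time, the measured TCP pose, the force and the opening at its end, in the units of the state.
- bot.get_obs(): the state, without advancing time (a new reading comes with each control period).
- bot.camera(name): name is "side" or "top" or "wrist"; returns a dict with "frame" (480x640x3 uint8, red, green, blue), "fx", "fy", "cx", "cy" (pixels), "R" (3x3) and "t" (3): a world point X has camera coordinates R X + t; the wrist camera has in their place "tool_from_camera" (4x4, takes a point from camera to tool coordinates, whose origin is the TCP and whose axes are the tool frame's). Camera axes: x right, y down, z forward; pixel columns grow to the right and rows downward; lengths in m; the calibration is good to about 2 mm. The wrist camera is an equidistant fisheye: a pixel r from the principal point sees the ray r / f radians off the axis. A picture is of the moment at which its call begins: read the wrist's pose just before it. There is no depth.
- bot.job_done(): hands the job in, once; it reports no verdict.
Trained networks look in a picture, given as the dict that the camera call returned (one of the last four; its "shot" number tells which), for a name from the list of things; names that differ only in an ending like _2 or _b are one class to them, and where a whole thing is asked for, a point or a joint stands for the part that bears it (a point fixed in the world has none). Each returns a list of dicts, best first, with "conf" (0 to 1); they miss things now and then, are a little off and sometimes report something else, mostly with a low value. They report only what shows in the picture. A call takes as long as a camera call. They do not tell look-alikes from the thing itself.
- bot.look_for(name, picture): "bbox" ([left, top, width, height] as shares, 0 to 1, of the picture: columns of its width, rows of its height, round what is visible of it).
- bot.tip_of(name, picture): "centre" ([column, row] as shares, 0 to 1, of the picture: columns of its width, rows of its height: a listed point, or the origin of a listed thing).
The state is a dict: "time": time; "q": joint angles; "qd": joint speeds; "joint_efforts": joint torques, N m; "ee_pos": TCP position; "tcp_rot": TCP orientation; "wrist_force": force on the tool from outside, world axes, zero at the start; "torque": the same for the moment, N m; "opening": finger opening in m.
Only numpy, scipy, OpenCV 4.12 (cv2) and the standard library are available. Lean on these libraries where they do the work, as an engineer would, in place of code of your own. Each camera call takes 0.05 s, during which the arm holds its last target.

TASK

On the bicycle-frame jig, push the plywood carrier board along its rails towards the end stop, with the fingertips against its edge, until you feel it drop into its locating notches and it lies level. Then push the knob of the locking bolt all the way across, so that the tongue lies over the board's edge. Only push: do not lift the board off its rails, and leave the other things on the bench where they are.

Things in the scene. Friction and masses are not known exactly. Their poses are not given: they have to be found in the camera images.
- jig: Fixed jig: dark steel plate 16 mm thick (x -95 to 175, y -155 to 200 mm), steel runner strips along y, tops at 24 mm. Origin on the bench, midway between the runners; z up; the board slides to +y, towards the dark end stop (y = 187 mm, 48 high). Between x = -37 and 37 mm the plate is bare of strips. Side guides at x = -82 and 82 mm, 42 mm high. Grey bolt bracket at x 92 to 170, y 40 to 100 mm, 54 mm high.
- seat (a point): On the jig, x = 0, y = 70, z = 16 mm: where the board's origin lies once dropped in. The strips have notches 22 mm long and 8 mm deep, which take all four feet (16 mm long) together only here; play 3 mm either way along y. Further on the strips rise again, so a board pushed fast (over some 40 mm/s) may skip past.
- board: Loose plywood carrier board, 160 (x) by 130 (y) by 12 mm, about 0.6 kg, axes as the jig's. Origin mid-board at the soles of its four 12 mm steel feet; wood 12 to 24 mm above it. Aluminium axle holder 50 by 40 mm in the middle, with a steel bar 100 mm long along x, top 59 mm up. Origin 24 mm above the bench while sliding, 16 dropped in. Starts 65 to 130 mm short of the seat. Slides with 1 to 5 N.
- board_edge (a point): Middle of the board's trailing edge (its -y edge, 65 mm from the origin), half-way up the 12 mm wood: push here, towards jig +y. Clear space on the plate behind it; nothing stands on the board within 45 mm of it.
- bolt (a joint): Travel of the locking bolt in m: 0 drawn back, 0.030 fully shot; starts at 0 to 0.005. Slides along jig -x; its steel tongue (24 mm wide, 44 to 52 mm above the bench) goes over the board's +x edge, 4 mm clear of the seated board; if the board has not dropped it runs against it. Takes about 1.5 N and stays where it is left.
- bolt_knob (a point): Centre of the top of the bolt's upright black knob: round, 14 mm across, 38 mm tall (52 to 90 mm above the bench), at y = 70 mm of the jig and, with the bolt at 0, x = 130 mm. Push it from its +x side towards jig -x, above the 54 mm high bracket.
- lockring: loose steel lock ring, 42 mm across, 10 high, lying on the jig plate; bystander; origin at its underside
- spacer: loose aluminium spacer, 22 mm across, 36 high, standing on the jig plate; bystander; origin at its underside
- spanner: loose steel spanner, 160 mm long, lying on the bench beyond the plate's end on the -y side; bystander
- driver: loose screwdriver, 180 mm long, lying on the bench beyond the plate's +x side; bystander
- grease: loose white jar with a black lid, 60 mm across, 65 high, on the bench beyond the stop's end; bystander; origin at its underside
- spray: loose blue spray can, 56 mm across, 160 high, on the bench; bystander; origin at its underside
- cup: loose steel cup, 72 mm across, 80 high, on the bench; bystander; origin at its underside
Mind the look-alikes: they are no part of the job. Leave any turquoise look-alike of the board alone.

How it is judged:
By the outcome, as a careful person would: the job done as asked, in the order asked, and still so for the second after the job is handed in, with the robot touching nothing.
It also fails if it takes over 45 s, if anything falls off the work surface, if the arm or the gripper's body presses on something with over 40 N, if the wrist force passes 120 N, or if a joint passes its speed limit or range.

## Working session

There is one attempt and no reset: what is moved stays moved. The work goes in short steps, Python scripts to look and compute and a shell command to move; the robot and the scene stay as the last step left them, time stands still between calls to the robot, and variables do not carry over. Pictures are saved under pics/ and viewed, and the job is handed in when it is done.

```bash
mkdir -p pics; python3 - <<'E'
from workcell import bot
import cv2
o=bot.get_obs()
print({k:o[k] for k in ('time','ee_pos','tcp_rot','wrist_force','opening')})
for n in ('top','side'):
    p=bot.camera(n); cv2.imwrite(f'pics/{n}0.png',p['frame'][:,:,::-1])
    print(n,p['fx'],p['fy'],p['cx'],p['cy'],p['R'],p['t'])
    for t in ('board','jig','bolt_knob','board_edge','seat','bolt','lockring','spacer'):
        print(t,[(round(d['conf'],2),[round(d['centre'][0]*640,1),round(d['centre'][1]*480,1)]) for d in bot.tip_of(t,p)][:4])
E
```

```text
{'time': 0.0, 'ee_pos': array([ 0.22457081, -0.50183896,  0.24957624]), 'tcp_rot': array([-88.52955736,  89.92336055, 115.57659632]), 'wrist_force': array([ 1.01818758,  0.56342036, -0.14851829]), 'opening': 0.08528721850615015}
top 500.3876564215332 500.3876564215332 324.49902933643494 243.47767027371202 [[-1.55162190e-02 -9.99879402e-01 -6.53901144e-04]
 [-9.78789614e-01  1.53225501e-02 -2.04294178e-01]
 [ 2.04279560e-01 -2.52984157e-03 -9.78909322e-01]] [0.02064156 0.55328452 1.11360229]
board [(0.86, [298.2, 262.8]), (0.82, [466.6, 350.2]), (0.71, [454.7, 239.5])]
jig []
bolt_knob [(0.81, [251.1, 214.2]), (0.74, [267.9, 273.8])]
board_edge [(0.95, [455.3, 264.4]), (0.58, [324.2, 253.4]), (0.56, [493.5, 348.7])]
seat [(0.59, [268.4, 273.1]), (0.48, [324.6, 254.0])]Traceback (most recent call last):
  File "<stdin>", line 9, in <module>
ValueError: it knows: board, board_edge, bolt_knob, cup, driver, grease, jig, lockring, seat, spacer, spanner, spray
```

View pics/top0.png

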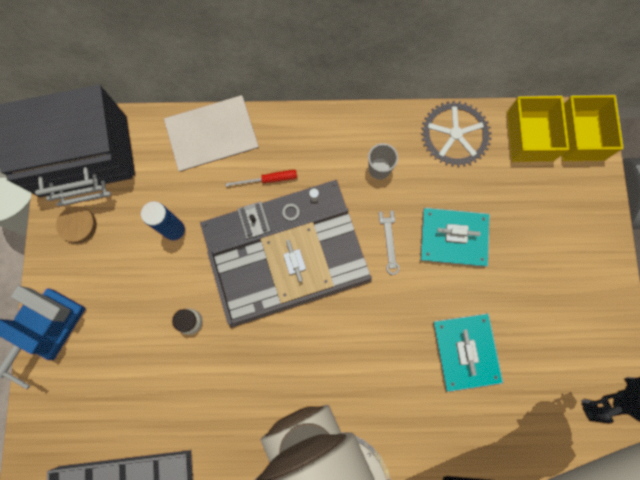

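```bash
python3 - <<'E'
from workcell import bot
import cv2
for n in ('side',):
    p=bot.camera(n); cv2.imwrite(f'pics/{n}0.png',p['frame'][:,:,::-1])
    print(n,p['fx'],p['fy'],p['cx'],p['cy'],p['R'],p['t'])
    for t in ('board','jig','bolt_knob','board_edge','seat','lockring','spacer'):
        print(t,[(round(d['conf'],2),[round(d['centre'][0]*640,1),round(d['centre'][1]*480,1)]) for d in bot.tip_of(t,p)][:4])
E
```

```text
side 510.69668982854665 510.69668982854665 319.69464460136203 234.87108996341402 [[-0.98258651 -0.18560653 -0.00860046]
 [-0.10998414  0.61830713 -0.77820292]
 [ 0.14975727 -0.76370578 -0.62795402]] [0.55007505 0.11755159 1.04407211]
board [(0.81, [336.6, 275.5]), (0.7, [337.1, 181.9]), (0.57, [437.4, 194.5]), (0.47, [221.2, 303.1])]
jig [(0.59, [336.8, 287.3])]
bolt_knob [(0.85, [270.9, 284.2]), (0.37, [249.6, 213.7])]
board_edge [(0.96, [336.2, 252.5]), (0.86, [435.4, 171.2]), (0.77, [360.5, 182.0]), (0.71, [270.5, 285.7])]
seat [(0.62, [339.4, 305.9])]
lockring [(0.51, [270.5, 277.7])]
spacer [(0.69, [263.7, 255.6])]
```

View pics/side0.png

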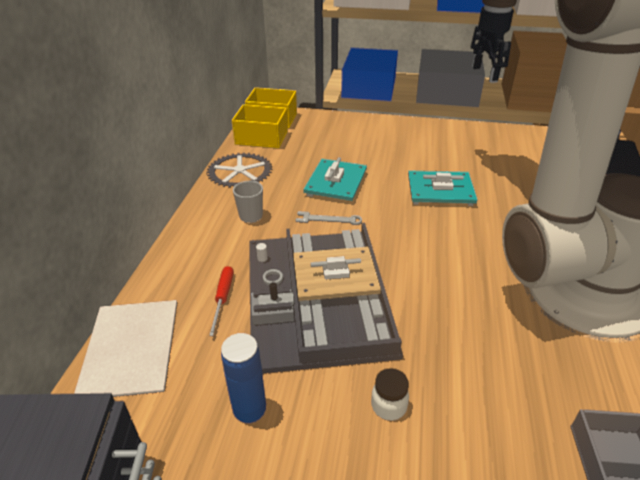

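The top view shows the jig at about (285,252) px, rotated slightly. The plywood board is at (298,262), the bolt bracket at (253,220), the lock ring at (291,212) and the spacer at (314,194). The side view shows the end stop nearest the camera. I'll zoom in to get accurate corners.

```bash
python3 - <<'E'
import cv2
a=cv2.imread('pics/top0.png')[170:335,190:385]; cv2.imwrite('pics/topz.png',cv2.resize(a,None,fx=4,fy=4,interpolation=cv2.INTER_CUBIC)[:600])
a=cv2.imread('pics/side0.png')[220:370,240:410]; cv2.imwrite('pics/sidez.png',cv2.resize(a,None,fx=4,fy=4,interpolation=cv2.INTER_CUBIC))
E
```

```text
(no output)
```

View pics/topz.png

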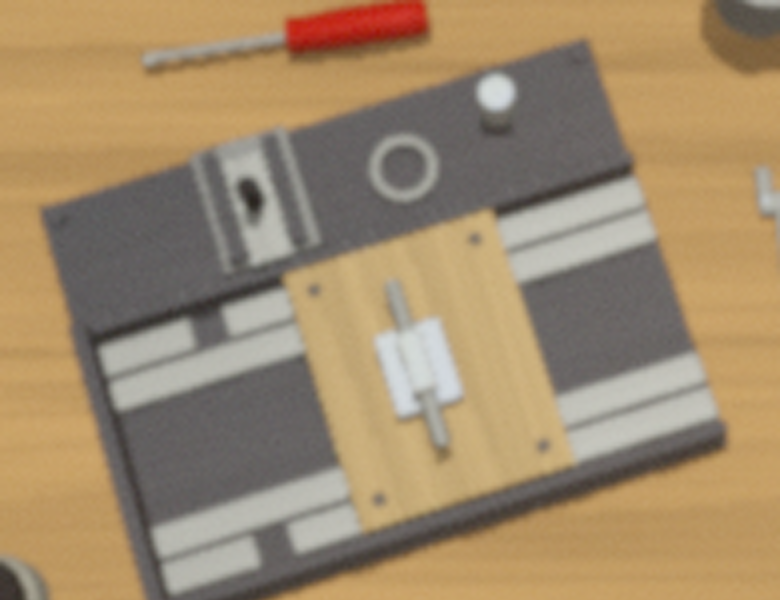

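View pics/sidez.png

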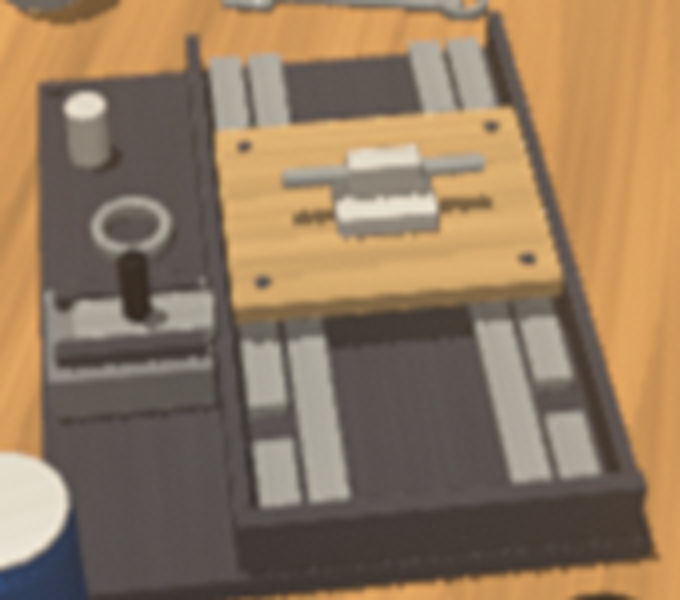

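```bash
cat > geo.py <<'E'
import numpy as np
from scipy.optimize import least_squares
T=dict(f=500.3877,c=(324.499,243.478),R=np.array([[-1.55162190e-02,-9.99879402e-01,-6.53901144e-04],[-9.78789614e-01,1.53225501e-02,-2.04294178e-01],[2.04279560e-01,-2.52984157e-03,-9.78909322e-01]]),t=np.array([0.02064156,0.55328452,1.11360229]))
S=dict(f=510.6967,c=(319.6946,234.8711),R=np.array([[-0.98258651,-0.18560653,-0.00860046],[-0.10998414,0.61830713,-0.77820292],[0.14975727,-0.76370578,-0.62795402]]),t=np.array([0.55007505,0.11755159,1.04407211]))
def proj(c,X):
    p=np.asarray(X)@c['R'].T+c['t']; return p[...,:2]/p[...,2:]*c['f']+np.array(c['c'])
def ray(c,uv,z):
    d=np.array([(uv[0]-c['c'][0])/c['f'],(uv[1]-c['c'][1])/c['f'],1.])@c['R']; o=-c['R'].T@c['t']
    return o+d*(z-o[2])/d[2]
def w(p,X):
    X=np.asarray(X,float); c,s=np.cos(p[2]),np.sin(p[2])
    return np.stack([p[0]+c*X[...,0]-s*X[...,1],p[1]+s*X[...,0]+c*X[...,1],X[...,2]],-1)
def fit(obs,p0):
    f=lambda p: np.concatenate([proj(c,w(p,X))-uv for c,X,uv in obs])
    r=least_squares(f,p0,loss='soft_l1'); return r.x,r.fun.reshape(-1,2)
E
python3 - <<'E'
from geo import *
t=lambda u,v:(T,(u/4+190-.4,v/4+170-.4)); s=lambda u,v:(S,(u/4+240-.4,v/4+220-.4))
def mk(l): return [(c,np.array(X)/1000,np.array(uv)) for (c,uv),X in l]
B=mk([(t(493,210),(80,-65,48)),(t(284,272),(80,65,48)),(t(575,465),(-80,-65,48)),(t(365,530),(-80,65,48)),
(s(215,130),(80,-65,48)),(s(520,107),(-80,-65,48)),(s(567,285),(-80,65,48)),(s(233,310),(80,65,48))])
J=mk([(t(587,40),(175,-155,16)),(t(43,210),(175,200,16)),(s(40,85),(175,-155,16)),(s(655,556),(-95,200,16))])
for n,b in (('T',[o for o in B if o[0] is T]),('S',[o for o in B if o[0] is S]),('both',B)):
    p,r=fit(b,[.45,0,.2]);print('board',n,p,np.degrees(p[2]));print(r.round(1).tolist())
for n,b in (('J',J),):
    p,r=fit(b,[.45,0,.2]);print(n,p,np.degrees(p[2]));print(r.round(1).tolist())
    for nm,X in (('knob',(.130,.07,.09)),('seat',(0,.07,.016))):
        X=w(p,X);print(nm,X,proj(T,X),proj(S,X))
# knob from images: top z=.09 
print('sp',ray(T,(314,193.5),.052),'ring',ray(T,(291,212),.026))
E
```

```text
board T [0.51348532 0.07743455 0.29171194] 16.713863002865303
[[0.3, -0.4], [0.1, 0.2], [0.4, -0.3], [-0.9, 0.4]]
board S [0.51201272 0.07811892 0.28576249] 16.372984696422623
[[0.7, 0.4], [-0.5, 0.8], [-0.5, -0.4], [0.3, -0.3]]
board both [0.51274551 0.07765564 0.28960888] 16.593366304171994
[[0.3, -0.1], [0.0, 0.5], [0.2, 0.1], [-1.1, 0.7], [0.3, 0.3], [-0.9, 0.5], [-0.8, -0.8], [0.1, -0.4]]
J [0.51151836 0.07903725 0.28963868] 16.595073838542014
[[-0.2, 0.2], [-2.4, -0.7], [0.7, -0.0], [-0.1, -1.6]]
knob [0.61611107 0.18325033 0.09      ] [249.62742312 215.0706173 ] [270.74054549 285.43460267]
seat [0.49152594 0.14612155 0.016     ] [268.90425069 273.19866566] [340.12654226 307.36466288]
sp [0.67752836 0.03529851 0.052     ] ring [0.63961065 0.09229028 0.026     ]
```

```bash
cat > plan.py <<'E'
from geo import *
from workcell import bot
from scipy.spatial.transform import Rotation as Ro
J=np.array([.5118,.0787,.2896])
def goal(jx,jy,ztip,yaw=None):
    """tool rows from measured pose; jaw along jig x (sign nearest)"""
    o=bot.get_obs(); R=Ro.from_euler('xyz',o['tcp_rot'],degrees=True)
    P=w(J,(jx/1e3,jy/1e3,ztip/1e3+.019)); best=None
    for s in (1,-1):
        y=s*np.array([np.cos(J[2]),np.sin(J[2]),0]); x=np.array([0,0,-1.]); G=Ro.from_matrix(np.c_[x,y,np.cross(x,y)])
        rv=(R.inv()*G).as_rotvec(degrees=True)
        if best is None or np.linalg.norm(rv)<np.linalg.norm(best): best=rv
    sh=R.inv().apply(P-o['ee_pos'])
    c,s=np.cos(J[2]),np.sin(J[2]); d=o['ee_pos']-[J[0],J[1],0]
    print('t',o['time'],'jig tip mm',np.round([1e3*(c*d[0]+s*d[1]),1e3*(-s*d[0]+c*d[1]),1e3*(d[2]-.019)],1))
    print('tool axes in jig',np.round(Ro.from_euler('z',-J[2]).as_matrix()@R.as_matrix(),3).tolist())
    print('turn',best.round(2),'shift',sh.round(4))
E
python3 -c "
from plan import *
goal(0,-105,120);goal(0,-105,27)"
```

```text
t 0.7 jig tip mm [-441.  -474.5  231.3]
tool axes in jig [[0.0, 0.131, -0.991], [-0.0, -0.991, -0.131], [-1.0, 0.0, 0.0]]
turn [-82.48   0.    -0.  ] shift [ 0.1113 -0.3087 -0.4856]
t 0.7 jig tip mm [-441.  -474.5  231.3]
tool axes in jig [[0.0, 0.131, -0.991], [-0.0, -0.991, -0.131], [-1.0, 0.0, 0.0]]
turn [-82.48   0.    -0.  ] shift [ 0.2043 -0.3087 -0.4856]
```

```bash
python3 -m handwheel '[[-8,0,0,0,-0.026,-0.04,1],[-16,0,0,0,-0.051,-0.081,1],[-24,0,0,0,-0.077,-0.121,1],[-32,0,0,0,-0.103,-0.162,1],[-40,0,0,0,-0.129,-0.202,1],[-48,0,0,0,-0.154,-0.243,1],[-56,0,0,0.02,-0.18,-0.283,1],[-64,0,0,0.04,-0.206,-0.324,1],[-72,0,0,0.06,-0.232,-0.364,1],[-80,0,0,0.08,-0.257,-0.405,1],[-82.5,0,0,0.1,-0.283,-0.445,1],[-82.5,0,0,0.111,-0.309,-0.486,1],[-82.5,0,0,0.111,-0.309,-0.486,1],[-82.5,0,0,0.111,-0.309,-0.486,1]]' 40; python3 - <<'E'
from plan import *
import cv2
goal(0,-105,27)
p=bot.camera('wrist'); cv2.imwrite('pics/wrist1.png',p['frame'][:,:,::-1]); print(p['fx'],p['cx'],p['cy'],p['tool_from_camera'])
p=bot.camera('top'); cv2.imwrite('pics/top1.png',cv2.resize(p['frame'][150:340,190:400,::-1],None,fx=3,fy=3))
p=bot.camera('side'); cv2.imwrite('pics/side1.png',cv2.resize(p['frame'][190:370,220:420,::-1],None,fx=3,fy=3))
E
```

```text
time: 2.45
ee_pos: [0.5419, -0.0215, 0.1393]
tcp_rot: [-81.2, 90.0, -154.6]
wrist_force: [-0.1, -0.5, 0.2]
opening: -0.0003
t 2.45 jig tip mm [   0.2 -104.6  120.3]
tool axes in jig [[-0.0, 1.0, 0.001], [-0.0, 0.001, -1.0], [-1.0, -0.0, 0.0]]
turn [0.05 0.   0.02] shift [ 0.0933 -0.0002  0.0004]
371.64829954431775 321.4643360731669 243.07252198100548 [[-1.47836630e-03 -2.77756731e-01  9.60650307e-01 -1.21972003e-01]
 [ 9.99998685e-01 -1.05173876e-03  1.23482690e-03  9.96106160e-04]
 [ 6.67371684e-04  9.60650869e-01  2.77757921e-01 -7.15472876e-02]
 [ 0.00000000e+00  0.00000000e+00  0.00000000e+00  1.00000000e+00]]
```

View pics/wrist1.png

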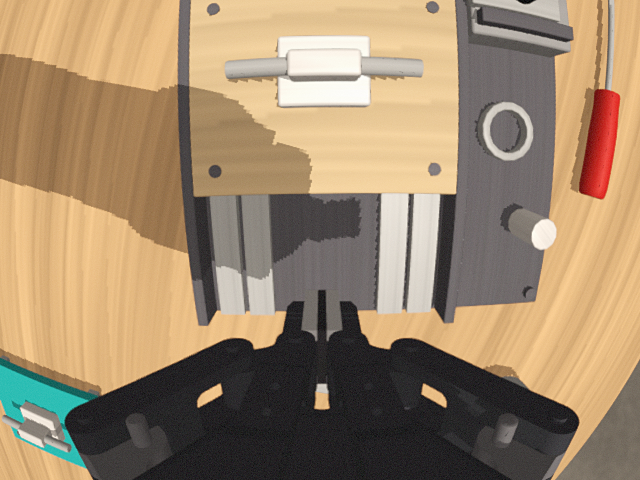

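View pics/side1.png

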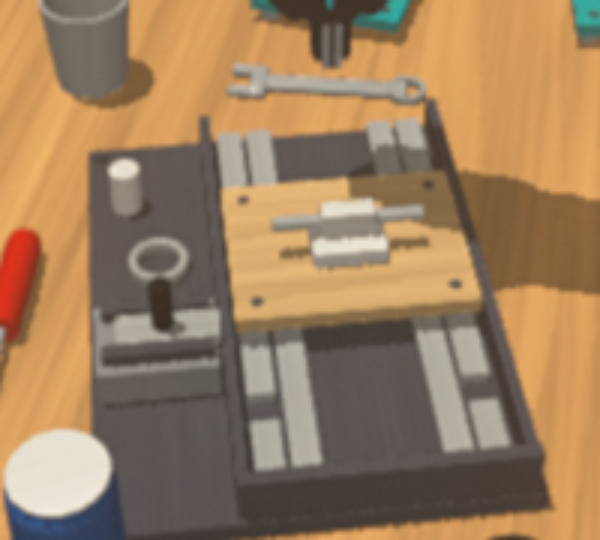

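The wrist view shows the tool centred on the jig. The board's trailing edge is at row 193, which works out to jig y ≈ -65, as expected. The spacer at (532,230) and the ring at (508,130) are clear of the path. Next I'll descend behind the edge.

```bash
python3 -m handwheel '[[0,0,0,0.04,0,0,1],[0,0,0,0.08,0,0,1],[0,0,0,0.093,0,0,1],[0,0,0,0.093,0,-0.008,1],[0,0,0,0.093,0,-0.016,1],[0,0,0,0.093,0,-0.02,1],[0,0,0,0.093,0,-0.023,1],[0,0,0,0.093,0,-0.026,1],[0,0,0,0.093,0,-0.029,1],[0,0,0,0.093,0,-0.032,1],[0,0,0,0.093,0,-0.035,1]]'; python3 - <<'E'
from plan import *
import cv2
goal(0,-6,27)
p=bot.camera('wrist'); cv2.imwrite('pics/wrist2.png',p['frame'][:,:,::-1])
E
```

```text
time: 3.98
ee_pos: [0.5323, 0.0114, 0.0465]
tcp_rot: [6.0, 89.9, -67.5]
wrist_force: [1.5, -4.8, 0.4]
opening: 0.0
t 3.975 jig tip mm [  0.5 -70.4  27.5]
tool axes in jig [[0.0, 1.0, -0.0], [-0.002, -0.0, -1.0], [-1.0, 0.0, 0.002]]
turn [-0.03  0.11 -0.01] shift [ 0.0003 -0.0005 -0.0644]
```

View pics/wrist2.png

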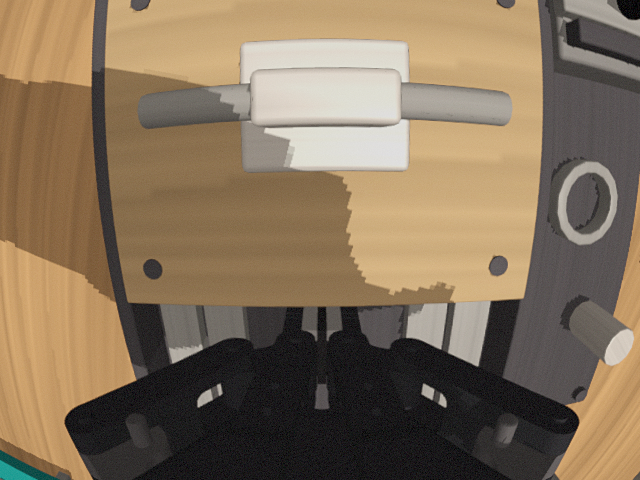

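The fingertips are against the edge with about 5 N and no tilt. Next I'll push slowly, at about 24 mm/s.

```bash
python3 -m handwheel '[[0,0,0,0,0,-0.003,1],[0,0,0,0,0,-0.006,1],[0,0,0,0,0,-0.009,1],[0,0,0,0,0,-0.012,1],[0,0,0,0,0,-0.015,1],[0,0,0,0,0,-0.018,1],[0,0,0,0,0,-0.021,1],[0,0,0,0,0,-0.024,1],[0,0,0,0,0,-0.027,1],[0,0,0,0,0,-0.03,1],[0,0,0,0,0,-0.033,1],[0,0,0,0,0,-0.036,1],[0,0,0,0,0,-0.039,1],[0,0,0,0,0,-0.042,1],[0,0,0,0,0,-0.045,1]]'; python3 - <<'E'
from plan import *
import cv2
goal(0,-6,27)
for n in ('side','top'):
    p=bot.camera(n);print(n,[(round(d['conf'],2),[round(d['centre'][0]*640,1),round(d['centre'][1]*480,1)]) for d in bot.tip_of('board',p)][:4])
    a=p['frame'][190:370,220:420,::-1] if n=='side' else p['frame'][170:335,190:385,::-1]
    cv2.imwrite(f'pics/{n}3.png',cv2.resize(a,None,fx=4 if n=='top' else 3,fy=4 if n=='top' else 3,interpolation=cv2.INTER_CUBIC)[:600])
E
```

```text
time: 5.9
ee_pos: [0.5195, 0.0545, 0.0465]
tcp_rot: [5.2, 89.9, -68.2]
wrist_force: [1.1, -6.5, 0.9]
opening: 0.0004
t 5.9 jig tip mm [  0.4 -25.4  27.5]
tool axes in jig [[0.0, 1.0, -0.001], [-0.002, -0.001, -1.0], [-1.0, 0.0, 0.002]]
turn [-0.03  0.11 -0.01] shift [ 0.0004 -0.0004 -0.0194]
side [(0.98, [337.2, 294.1]), (0.58, [441.2, 193.9])]
top [(0.93, [275.3, 268.6]), (0.76, [451.6, 240.9]), (0.63, [467.2, 350.8])]
```

View pics/side3.png

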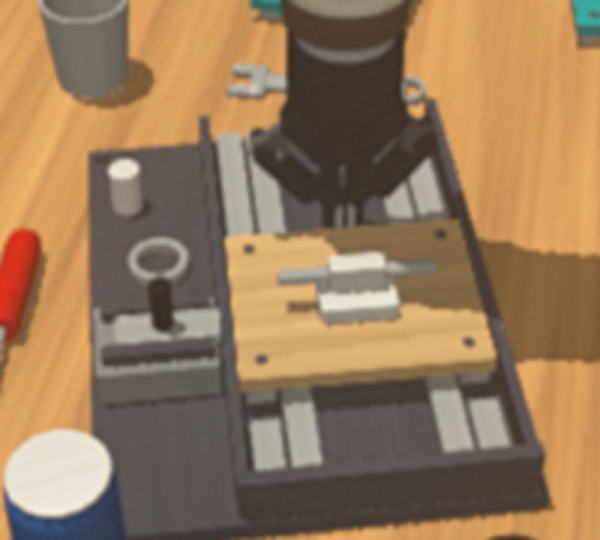

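View pics/top3.png

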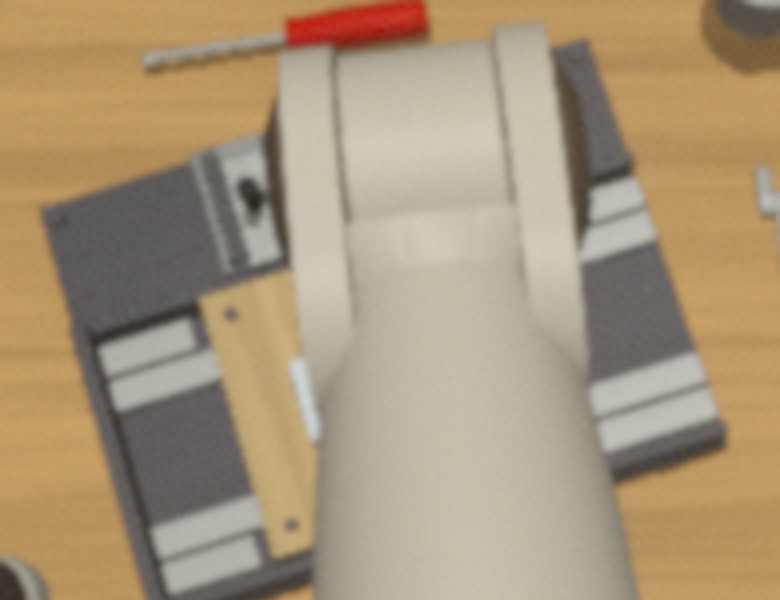

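The board is straight and about 19 mm short of the seat. I'll continue more slowly.

```bash
python3 -m handwheel '[[0,0,0,0,0,-0.002,1],[0,0,0,0,0,-0.004,1],[0,0,0,0,0,-0.006,1],[0,0,0,0,0,-0.008,1],[0,0,0,0,0,-0.01,1],[0,0,0,0,0,-0.012,1],[0,0,0,0,0,-0.014,1]]'; python3 -m handwheel '[[0,0,0,0,0,-0.002,1]]';python3 -m handwheel '[[0,0,0,0,0,-0.002,1]]'; python3 - <<'E'
from plan import *
import cv2
goal(0,-6,27)
p=bot.camera('side');a=p['frame'][190:370,220:420,::-1]
cv2.imwrite('pics/side4.png',cv2.resize(a,None,fx=3,fy=3,interpolation=cv2.INTER_CUBIC))
E
```

```text
time: 6.98
ee_pos: [0.5151, 0.0685, 0.0461]
tcp_rot: [-91.9, 90.0, -165.3]
wrist_force: [1.8, -7.2, 2.0]
opening: 0.0001
time: 7.1
ee_pos: [0.5146, 0.0704, 0.0462]
tcp_rot: [-24.5, 90.0, -98.0]
wrist_force: [2.0, -4.9, -0.7]
opening: -0.0
time: 7.22
ee_pos: [0.514, 0.0723, 0.0462]
tcp_rot: [-19.1, 90.0, -92.5]
wrist_force: [1.0, -5.5, -1.1]
opening: -0.0003
t 7.225 jig tip mm [ 0.3 -6.8 27.2]
tool axes in jig [[-0.0, 1.0, 0.0], [-0.001, 0.0, -1.0], [-1.0, -0.0, 0.001]]
turn [0.   0.03 0.01] shift [ 0.0002 -0.0003 -0.0008]
```

View pics/side4.png

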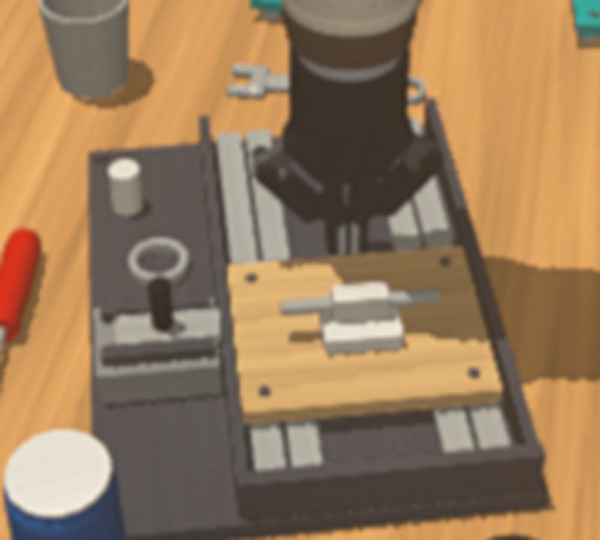

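```bash
for i in 1; do python3 -m handwheel '[[0,0,0,0,0,-0.001,1]]'|grep -E "pos|force"; python3 -m handwheel '[[0,0,0,0,0,-0.001,1]]'|grep -E "pos|force"; python3 -m handwheel '[[0,0,0,0,0,-0.001,1]]'|grep -E "pos|force"; done; python3 - <<'E'
from plan import *
import cv2
goal(0,-6,27)
p=bot.camera('side');a=p['frame'][220:370,240:410,::-1]
cv2.imwrite('pics/side5.png',cv2.resize(a,None,fx=4,fy=4,interpolation=cv2.INTER_CUBIC))
p=bot.camera('wrist'); cv2.imwrite('pics/wrist5.png',p['frame'][:,:,::-1])
E
```

```text
ee_pos: [0.5144, 0.0728, 0.0463]
wrist_force: [6.5, -9.1, -1.6]
ee_pos: [0.5145, 0.0731, 0.0464]
wrist_force: [6.9, -15.1, -3.1]
ee_pos: [0.5145, 0.0733, 0.0465]
wrist_force: [8.8, -19.0, -3.4]
t 7.65 jig tip mm [ 1.  -6.  27.5]
tool axes in jig [[0.001, 1.0, -0.001], [-0.006, -0.001, -1.0], [-1.0, 0.001, 0.006]]
turn [-0.08  0.33 -0.08] shift [ 0.0005 -0.001   0.    ]
```

View pics/side5.png

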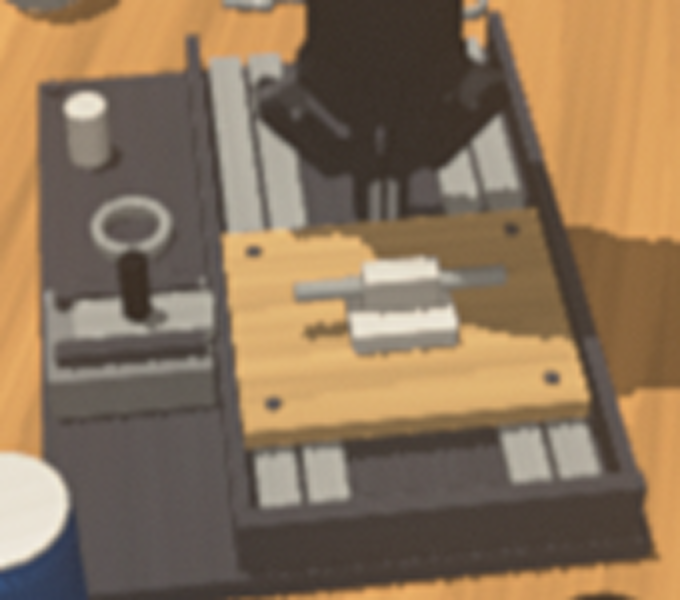

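View pics/wrist5.png

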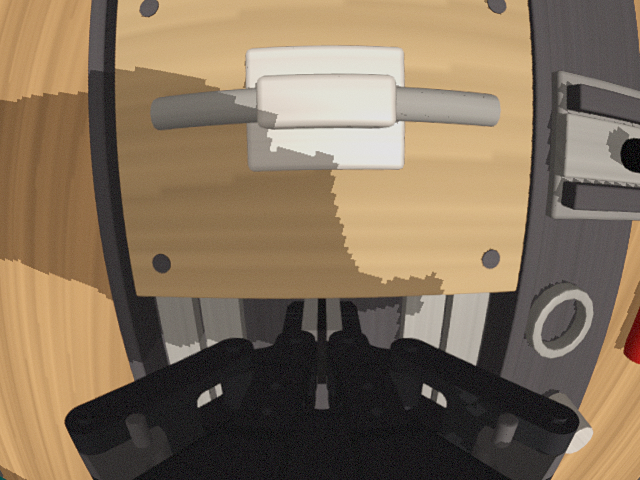

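The force rose to about 20 N with no further motion, the y-position matches the seat, and the board now looks farther from the wrist camera. So it has dropped in. I'll back off, rise and check that it is level.

```bash
python3 -m handwheel '[[0,0,0,0,0,0.005,1],[0,0,0,0,0,0.015,1],[0,0,0,0,0,0.03,1],[0,0,0,-0.03,0,0.035,1],[0,0,0,-0.07,0,0.035,1],[0,0,0,-0.105,0,0.035,1],[0,0,0,-0.105,0,0.035,1]]'; python3 - <<'E'
from plan import *
import cv2
goal(170,70,64); print(bot.get_obs()['q'].round(1))
p=bot.camera('side');a=p['frame'][220:370,240:410,::-1]
cv2.imwrite('pics/side6.png',cv2.resize(a,None,fx=4,fy=4,interpolation=cv2.INTER_CUBIC))
p=bot.camera('wrist'); cv2.imwrite('pics/wrist6.png',p['frame'][:,:,::-1])
E
```

```text
time: 8.62
ee_pos: [0.5247, 0.0413, 0.1542]
tcp_rot: [81.2, 89.7, 7.8]
wrist_force: [-0.4, 0.6, -0.1]
opening: -0.0001
t 8.625 jig tip mm [  1.6 -39.5 135.2]
tool axes in jig [[0.005, 1.0, -0.0], [-0.001, -0.0, -1.0], [-1.0, 0.005, 0.001]]
turn [-0.01  0.04 -0.27] shift [ 0.0719  0.168  -0.1096]
[ 4.5  0.6 -5.1 84.   0.  77.9]
```

View pics/side6.png

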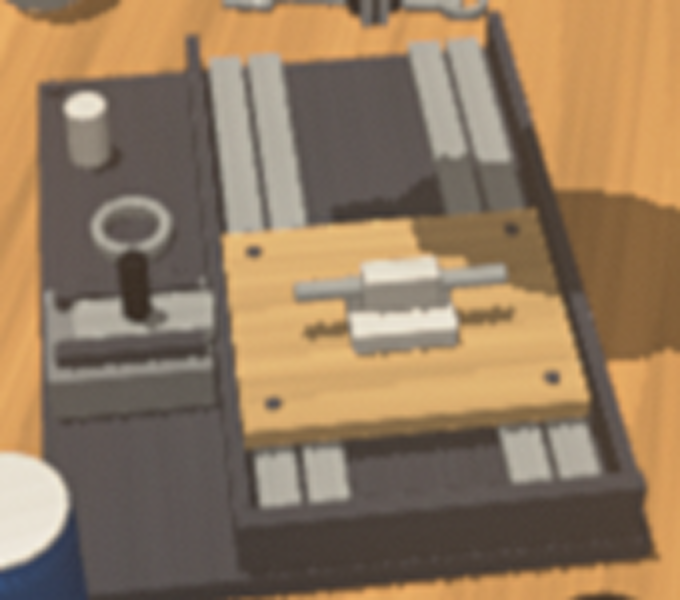

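View pics/wrist6.png

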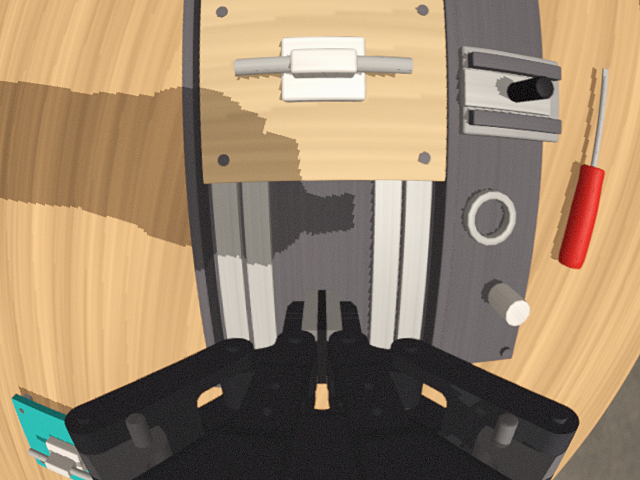

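```bash
python3 - <<'E'
from geo import *
J=np.array([.5118,.0787,.2896])
C=np.array([(80,-65),(-80,-65),(-80,65),(80,65)])/1e3
for nm,px in (('before',[(215,130),(520,107),(567,285),(233,310)]),('now',[(223,232),(537,209),(592,405),(244,432)])):
    uv=np.array(px)/4+[240-.4,220-.4]
    def f(p):
        X=np.c_[C+[p[0],p[1]],np.full(4,p[2])]; return (proj(S,w(J,X))-uv).ravel()
    r=least_squares(f,[0,.07,.04]); print(nm,(r.x*1e3).round(1),r.fun.reshape(-1,2).round(1).tolist())
print(ray(T,(251.5,218.5),.09))
E
```

```text
before [ 1.5 10.  58.4] [[0.0, 0.1], [-0.2, 0.2], [0.3, -0.4], [-0.1, 0.1]]
now [ 1.8 71.4 42.8] [[0.1, 0.4], [0.4, 0.1], [-0.1, -0.6], [-0.4, 0.1]]
[0.6078983  0.17882716 0.09      ]
```

The board is seated: a fit to the side view gives jig y ≈ 71 mm, and its height has dropped clearly. The wrist view shows the knob top at (545,88), still drawn back. I'll move high to the knob's +x side and turn the jaws 90° so only the narrow fingers are near the knob.

```bash
python3 -m handwheel '[[-9,0,0,0,0.017,-0.011,1],[-18,0,0,0,0.034,-0.022,1],[-27,0,0,0,0.051,-0.033,1],[-36,0,0,0,0.068,-0.044,1],[-45,0,0,0,0.085,-0.055,1],[-54,0,0,0,0.102,-0.066,1],[-63,0,0,0,0.119,-0.077,1],[-72,0,0,0,0.136,-0.088,1],[-81,0,0,0,0.153,-0.099,1],[-90,0,0,0,0.168,-0.11,1],[-90,0,0,0,0.168,-0.11,1],[-90,0,0,0,0.168,-0.11,1]]'; python3 - <<'E'
from plan import *
import cv2
goal(170,70,64); print(bot.get_obs()['q'].round(1))
p=bot.camera('wrist'); cv2.imwrite('pics/wrist7.png',p['frame'][:,:,::-1])
p=bot.camera('side');a=p['frame'][190:370,220:420,::-1]
cv2.imwrite('pics/side7.png',cv2.resize(a,None,fx=3,fy=3,interpolation=cv2.INTER_CUBIC))
E
```

```text
time: 10.22
ee_pos: [0.6522, 0.1946, 0.1502]
tcp_rot: [-176.7, 89.9, -160.2]
wrist_force: [0.0, -1.0, 0.3]
opening: -0.0001
t 10.225 jig tip mm [167.6  71.  131.2]
tool axes in jig [[-0.002, 0.003, 1.0], [-0.0, 1.0, -0.003], [-1.0, -0.0, -0.002]]
turn [ 8.983e+01 -8.000e-02  9.000e-02] shift [ 0.0672 -0.001   0.0025]
[16.6 22.6 20.  87.5 -0.   0.2]
```

View pics/wrist7.png

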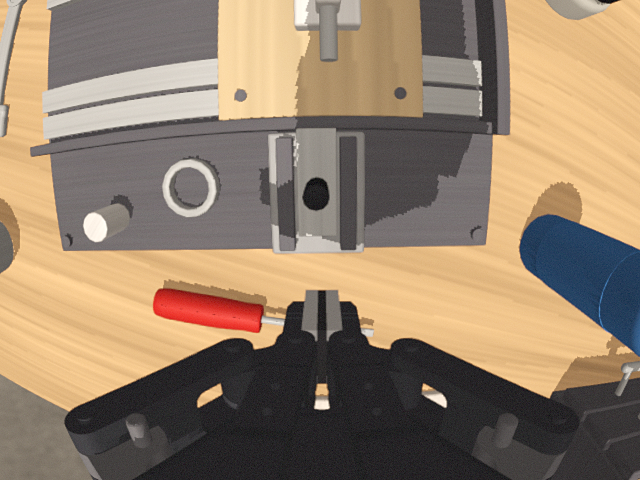

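View pics/side7.png

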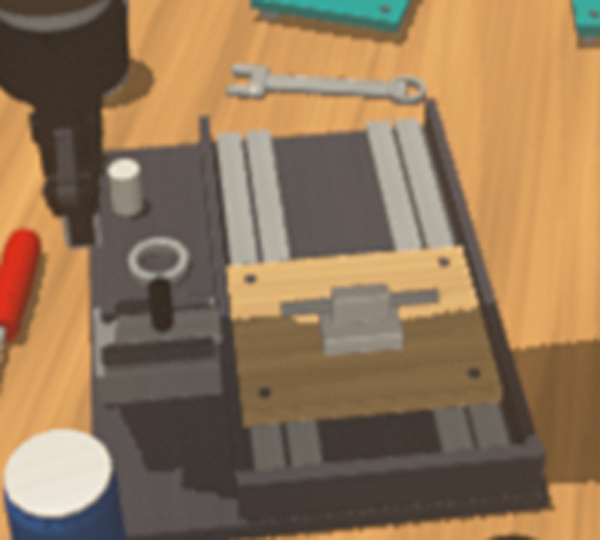

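The knob top at (316,195) is straight ahead of the fingertips, at jig x ≈ 125 and y ≈ 69. I'll descend to tip height 64 mm and push.

```bash
python3 -m handwheel '[[0,0,0,0.035,0,0,1],[0,0,0,0.067,0,0,1],[0,0,0,0.067,0,0,1],[0,0,0,0.067,0,-0.006,1],[0,0,0,0.067,0,-0.012,1],[0,0,0,0.067,0,-0.017,1],[0,0,0,0.067,0,-0.02,1],[0,0,0,0.067,0,-0.023,1],[0,0,0,0.067,0,-0.026,1],[0,0,0,0.067,0,-0.029,1],[0,0,0,0.067,0,-0.032,1],[0,0,0,0.067,0,-0.035,1],[0,0,0,0.067,0,-0.038,1],[0,0,0,0.067,0,-0.041,1]]'; python3 - <<'E'
from plan import *
import cv2
goal(118.4,70,64)
p=bot.camera('wrist'); cv2.imwrite('pics/wrist8.png',p['frame'][:,:,::-1])
E
```

```text
time: 12.08
ee_pos: [0.6133, 0.1834, 0.0843]
tcp_rot: [-26.7, 90.0, -10.1]
wrist_force: [2.3, -0.6, 2.0]
opening: 0.0002
t 12.075 jig tip mm [127.2  71.4  65.3]
tool axes in jig [[0.0, -0.0, 1.0], [-0.0, 1.0, 0.0], [-1.0, -0.0, 0.0]]
turn [-8.999e+01  0.000e+00  1.000e-02] shift [ 0.0013 -0.0014 -0.0088]
```

View pics/wrist8.png

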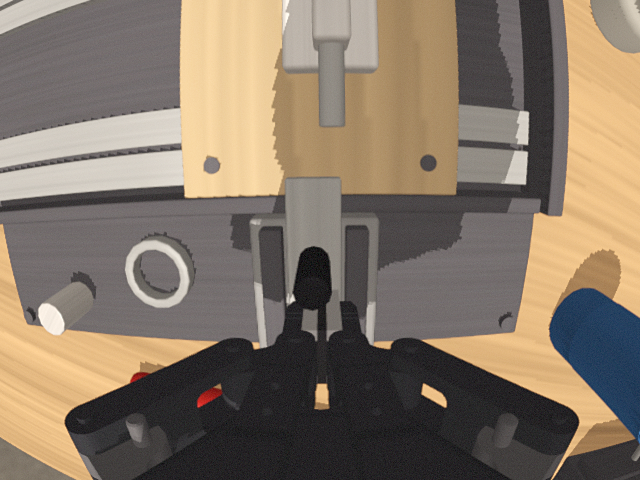

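The bolt is moving, and its tongue at (313,190) already slides over the board's edge, so the board really is down. I'll push on to the end of travel.

```bash
python3 -m handwheel '[[0,0,0,0,0,-0.002,1],[0,0,0,0,0,-0.004,1],[0,0,0,0,0,-0.006,1],[0,0,0,0,0,-0.008,1]]'|grep -E "pos|for"; python3 -m handwheel '[[0,0,0,0,0,-0.001,1],[0,0,0,0,0,-0.002,1]]'|grep -E "pos|for";  python3 -m handwheel '[[0,0,0,0,0,-0.001,1],[0,0,0,0,0,-0.002,1]]'|grep -E "pos|for"; python3 - <<'E'
from plan import *
goal(118.4,70,64)
E
```

```text
ee_pos: [0.6057, 0.1811, 0.0843]
wrist_force: [2.3, 0.1, 1.1]
ee_pos: [0.6047, 0.1808, 0.0844]
wrist_force: [8.5, 1.5, -3.8]
ee_pos: [0.6044, 0.1808, 0.0846]
wrist_force: [17.9, 3.1, -6.9]
t 13.125 jig tip mm [117.9  71.4  65.6]
tool axes in jig [[0.006, -0.0, 1.0], [0.0, 1.0, 0.0], [-1.0, 0.0, 0.006]]
turn [-89.98   0.25   0.25] shift [ 0.0016 -0.0014  0.0005]
```

The bolt hit a hard stop at tip x = 117.9 mm, against 118.4 expected for full travel. I'll back away along +x, rise and check.

```bash
python3 -m handwheel '[[0,0,0,0,0,0.005,1],[0,0,0,0,0,0.015,1],[0,0,0,0,0,0.035,1],[0,0,0,0,0,0.05,1],[0,0,0,-0.04,0,0.055,1],[0,0,0,-0.08,0,0.055,1],[0,0,0,-0.1,0,0.055,1],[0,0,0,-0.1,0,0.055,1]]'; python3 - <<'E'
from plan import *
import cv2
goal(118.4,70,64)
p=bot.camera('wrist'); cv2.imwrite('pics/wrist9.png',p['frame'][:,:,::-1])
p=bot.camera('side');a=p['frame'][190:370,220:420,::-1]
cv2.imwrite('pics/side9.png',cv2.resize(a,None,fx=3,fy=3,interpolation=cv2.INTER_CUBIC))
X=w(J,(.1,.07,.09));print(proj(S,X))
print([(d['conf'],d['centre'][0]*640,d['centre'][1]*480) for d in bot.tip_of('bolt_knob',p)][:2])
E
```

```text
time: 14.12
ee_pos: [0.6554, 0.1961, 0.1857]
tcp_rot: [2.8, 89.9, 19.4]
wrist_force: [0.3, 0.2, 0.3]
opening: 0.0003
t 14.125 jig tip mm [171.2  71.5 166.7]
tool axes in jig [[0.002, -0.0, 1.0], [0.0, 1.0, 0.0], [-1.0, 0.0, 0.002]]
turn [-89.98   0.11   0.1 ] shift [ 0.1026 -0.0015 -0.053 ]
[286.9252065  284.00997845]
[(0.67, 281.08799999999997, 282.384), (0.62, 336.576, 285.024)]
```

View pics/wrist9.png

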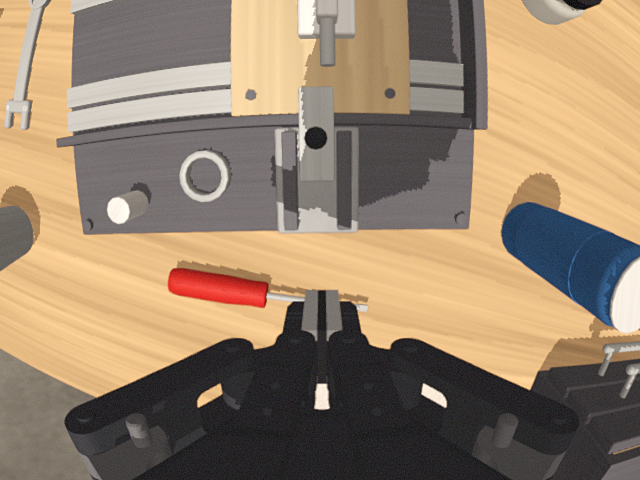

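View pics/side9.png

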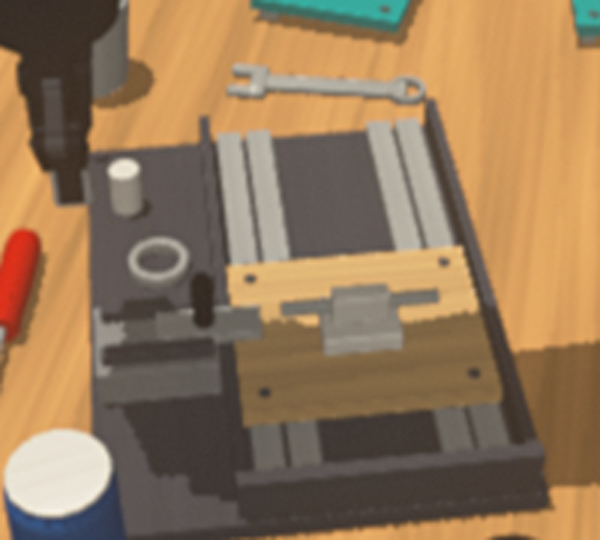

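The knob top in the side view is at about (287,282) px, against a predicted (287,284) for a fully shot bolt. The tongue lies over the board's edge, and nothing else has moved.

```bash
python3 -c "
from workcell import bot
print(bot.job_done())"
```

```text
the job is handed in; nothing more can be done
None
```

The board is seated in its notches and the bolt is fully shot, with its tongue over the board's +x edge. I handed the job in at about 14 s of the 45 s allowed.

**Board:** I pushed it with closed fingertips at 24 mm/s, slowing to 16 and then 8 mm/s near the seat. It stopped hard within about 1 mm of the expected position, with the force rising to about 20 N. The pictures showed it had dropped and lay level. The camera fit of its height was rough: it gave 58 mm for the top before the push, where 48 was expected, and 43 mm after, where 40 was expected. The tongue passing freely over the board then confirmed the drop.

**Bolt:** I pushed the knob from its +x side to a hard stop, with the fingertips at x = 117.9 mm against an expected 118.4. In the side picture the knob top was within about 2 px of where a fully shot bolt should put it. The knob detector placed it about 6 px to the side of that, with moderate confidence. I went by the picture and the stop.

**At hand-in:** The gripper touched nothing, and the lock ring, spacer, driver, spanner and spray can looked undisturbed in the last pictures. I did not specifically check the cup or the grease jar, but the arm did not go near them.

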